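# Move a battery from the charging dock into the robot

### The job

Pinch the two sprung tabs of the battery to free it from the charging dock, lift it out, and, keeping the tabs pinched, push it gently down into the aluminium holder on the small wheeled robot until it is fully home on its sprung floor; then let go so that both tabs snap out under the catches. Be gentle throughout: do not crush the tabs, tug at a latched battery or force it down, and leave the screwdriver, the terminal block and the meter where they lie.

Things in the scene. Friction and masses are not known exactly. Their poses are not given: they have to be found in the camera images.
- battery_mid (a point): Centre (half-way up) of the grey battery: a box 60 mm along x, 28 along y, 108 tall (z up), about 0.35 kg, same when turned half round about z. A black sprung tab lies along the middle of each y face: a thumb pad on top, a leg, and a barb (its top 17 mm below this point) that hooks under a catch of dock or holder. It can be carried by its pinched pads.
- pad_a (a point): Centre of the outer face of the ribbed non-slip thumb pad on the battery's +y side: 24 mm wide along x, 34 mm tall, 29 mm above battery_mid, 25.5 mm from the battery's middle plane; 20.5 mm when fully in (51 mm over both pads, 41 mm when pinched). Each tab resists with 3 N at first, 10 N at its stop. Barbs pass the catches when both are in by about 4 mm. Keep the squeeze below 60 N.
- pad_b (a point): The same on the battery's -y side.
- tab_a (a joint): How far the tab on the battery's +y side is pushed in, m: 0 = sprung out, 0.005 = at its stop.
- tab_b (a joint): The same for the tab on the battery's -y side.
- dock: Black charging dock, fixed; origin at the centre of its underside. Base 110 (x) by 90 (y) by 12 mm; on it a pocket 74 x 62 mm outside, 62 x 30 mm inside, floor 12 mm and top of its sloping rim 68 mm above the bench. The battery stands latched in it, axes along the dock's, its middle 66 mm above the bench. Battery pushing or pulling on the dock by over 40 N is damage.
- chassis: Small wheeled robot, fixed: dark deck 180 (x) by 130 (y) mm, its top 30 mm above the bench, rubber wheels (166 mm over them), green circuit board on its +x end, two motors on its -x end. Origin on the bench under the deck's centre. The aluminium battery holder stands in its middle. The battery loading the holder by over 25 N is damage.
- bay (a point): Point on the deck on the holder's centre line, z up, x and y along the holder's. Its pocket is like the dock's, 62 (x) by 30 (y) mm inside, with a sloping rim that gathers about 4 mm and catches on the y sides. It stands on a riser of unknown height, 0 to 24 mm: pocket floor 8 to 32 mm, top of the rim 64 to 88 mm above this point. Feel for the depth.
- bay_low (a point): Point 10 mm below bay, on the holder's centre line. Above it a sprung ejector plate stands 8 mm over the hard pocket floor, pushing up 6 N at first and 9 N with the battery home on the floor. Let go there, the battery rises 1.5 mm until its barbs catch; let go over 2 mm above the floor, it will not latch.
- screwdriver: Loose screwdriver on the bench, about 0.2 m long; leave alone. Origin under its middle.
- terminal: Loose blue twin terminal block, 19 x 30 x 24 mm; leave alone. Origin at the centre of its underside.
- meter: Loose black hand meter, 150 x 75 x 32 mm; leave alone. Origin at the centre of its underside.
Mind the look-alikes: they are no part of the job. Leave any red look-alike of the part that bears battery_mid alone.

How it is judged:
By the outcome, as a careful person would: the job done as asked, in the order asked, and still so for the second after the job is handed in, with the robot touching nothing.
It also fails if it takes over 59 s, if anything falls off the work surface, if the arm or the gripper's body presses on something with over 40 N, if the wrist force passes 120 N, or if a joint passes its speed limit or range.

### The arm

A 6-joint arm with a two-finger parallel gripper is mounted at the origin on the work surface. World frame = base frame: x ahead of the robot, y to its left, z up, the work surface at z = 0. Lengths are in m, angles in rad, forces in N, time in s.
With the tool pointing down it reaches from about 0.35 to 0.775 m from the base axis. Payload 5.5 kg.
Tool frame: the origin (TCP) lies at the very end of the fingers, on their centre line; the grasp point (between the pads) lies 19 mm behind it (arm.grasp_offset is the z of the grasp point in the tool frame, in m); z points along the fingers, y is the direction in which the jaws open and shut (so a half turn about z gives the same grasp; the last joint's range is limited). The gripper opens to 85 mm and grips with 20 to 120 N. Pads are 22 mm wide; open, the fingers measure 114 mm over their backs; the gripper's body (76 mm by 85 mm) begins 54 mm behind the grasp point. The pads swing forward as they close: fully open they stand 13 mm farther back than shut.
Start: joints at [0.977, 0.313, 0.046, 1.304, 0, 1.431], TCP at [0.252, 0.517, 0.231] pointing down, gripper open.
Joint ranges: [-2.76, 2.76], [-0.86, 1.69], [-1.03, 1.26], [-2.2, 2.34], [-1.47, 1.5], [-3.14, 3.14]. Speed limits (rad/s): [2.57, 2.57, 3.14, 3.14, 3.14, 3.14].

### API

Orientations are given as a rotation vector (axis times angle).
In Python, from bench import arm gives the robot as it stands.
- The arm moves only by the shell command python3 -m jog 'ROWS' [OPENING] [FORCE]. ROWS is JSON, a list that holds one entry, the list of rows, each a list of 4 numbers: the shift along the tool's x, y, z in mm, then the turn about the tool's z in degrees. A call has 1 to 10 rows; each row shifts and turns the commanded pose from where the row before left it, along the tool's axes as they then stand; what a row does not reach is not made up. A row lasts 1/12 s, in which the tool goes at most 41.7 mm and 7.16 degrees, less where a joint would pass 70% of its speed; a pose out of reach is approached as far as the arm can. A call with a gripper value outside its range is refused whole. OPENING is the closure, from 0 (fully open) to 1 (shut), set as the call begins (- or left out, the last holds). The fingers move at their own pace and stop on an object; FORCE is the grip in N (left out, the last holds). Time passes only in rows, so rows that do not move let the fingers close. It gives the time, the measured TCP pose, the force and the opening at its end, in the units of the state.
- arm.get_obs(): the state, without advancing time (a new reading comes with each control period).
- arm.snapshot(name): name is "side" or "top" or "wrist"; returns a dict with "color" (480x640x3 uint8, red, green, blue), "depth" (480x640 float32, m along the optical axis (not along the pixel's ray), 0 where there is no reading), "K" (3x3 intrinsics, pixels), "camera_from_world" (4x4, takes a point from world to camera coordinates). Camera axes: x right, y down, z forward; pixel columns grow to the right and rows downward; lengths in m; the calibration is good to about 2 mm. A picture is of the moment at which its call begins.
- arm.finish_job(): hands the job in, once; it reports no verdict.
The state is a dict: "time": time; "qpos": joint angles; "joint_velocities": joint speeds; "joint_torque": joint torques, N m; "tool_pos": TCP position; "tcp_rot": TCP orientation; "force": force on the tool from outside, world axes, zero at the start; "wrist_torque": the same for the moment, N m; "gripper_width": opening from 0.0 (shut) to 1.0 (fully open).
Only numpy, scipy, OpenCV 4.12 (cv2) and the standard library are available. Lean on these libraries where they do the work, as an engineer would, in place of code of your own. Each camera call takes 0.05 s, during which the arm holds its last target. There are 200 camera calls.

## Working session

There is one attempt and no reset: what is moved stays moved. The work goes in short steps, Python scripts to look and compute and a shell command to move; the robot and the scene stay as the last step left them, time stands still between calls to the robot, and variables do not carry over. Pictures are saved under pics/ and viewed, about 8 in all and at most 12, crops included, and the job is handed in when it is done.

```bash
mkdir -p pics; ls; python3 - <<'E'
from bench import arm
import cv2,numpy as np
o=arm.get_obs(); print(o['time'],o['tool_pos'],o['tcp_rot'],o['gripper_width'],arm.grasp_offset)
for n in ("top","side"):
    s=arm.snapshot(n); cv2.imwrite(f'pics/{n}0.png',s['color'][:,:,::-1]); np.savez(f'{n}0.npz',**s)
    C=np.linalg.inv(s['camera_from_world']); print(n,C[:3,3],C[:3,2],s['K'][0,0])
E
```

```text
pics
0.0 [0.25178798 0.51638673 0.23041508] [-7.06575797e-01 -3.06045634e+00  2.62025516e-03] 0.9973477084229709 -0.0187
top [0.52531055 0.0237039  1.11310389] [ 0.05793574  0.02858966 -0.99791086] 486.10397746842744
side [ 0.46827278 -0.76163677  0.68776471] [ 0.12087487  0.79578526 -0.59339287] 530.4808047254713
```

View pics/top0.png

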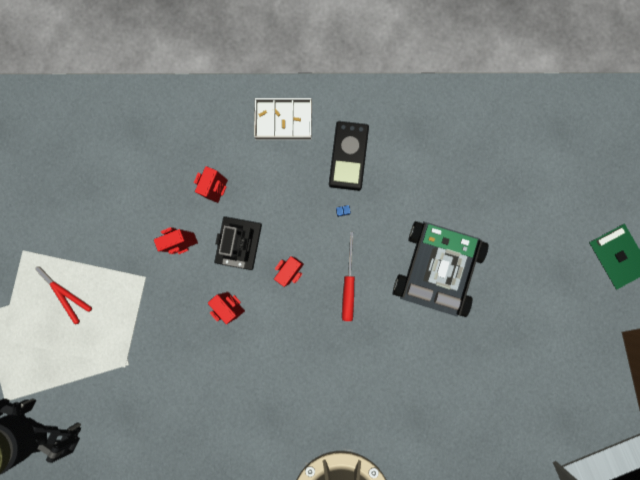

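View pics/side0.png

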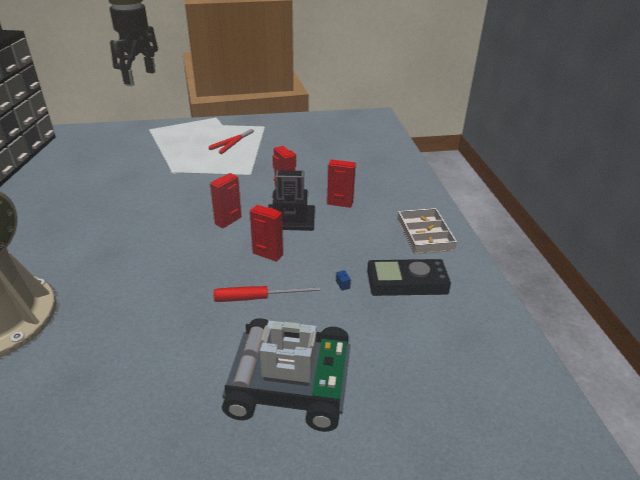

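```bash
cat > h.py <<'E'
import numpy as np,cv2
def cloud(s):
    d=s['depth']; v,u=np.indices(d.shape); K=s['K']
    p=np.stack([(u-K[0,2])/K[0,0]*d,(v-K[1,2])/K[1,1]*d,d],-1)
    M=np.linalg.inv(s['camera_from_world']); return p@M[:3,:3].T+M[:3,3]
def rect(P,name):
    P=P[:,:2].astype(np.float32)
    r=cv2.minAreaRect(P*1000); b=cv2.boxPoints(r)
    e=b[1]-b[0]; f=b[2]-b[1]; l=e if np.hypot(*e)>np.hypot(*f) else f
    print(name,len(P),'c',np.round(r[0],1),'size',np.round(r[1],1),'long axis deg',round(np.degrees(np.arctan2(l[1],l[0]))%180,1))
E
python3 - <<'E'
from h import *
s=dict(np.load('top0.npz')); P=cloud(s); z=P[...,2]
def reg(u0,u1,v0,v1,a,b,n):
    m=np.zeros(z.shape,bool); m[v0:v1,u0:u1]=1; m&=(z>a)&(z<b)&(s['depth']>0)
    m=cv2.morphologyEx(m.astype(np.uint8),cv2.MORPH_OPEN,np.ones((2,2)))>0
    if m.sum()>5: rect(P[m],n); print('   z',np.round(np.percentile(P[m][:,2],[5,50,95]),4))
print('bench',np.median(z[300:400,350:390]))
reg(212,268,212,274,.006,.02,'dockbase'); reg(212,268,212,274,.055,.075,'dockrim'); reg(212,268,212,274,.1,.14,'batt top'); reg(212,268,212,274,.006,.2,'dock all')
reg(390,495,215,320,.022,.04,'deck'); reg(390,495,215,320,.075,.14,'holder');reg(390,495,215,320,.013,.14,'robot all')
hh=z[215:320,390:495]; print(np.histogram(hh[hh>.05],bins=np.arange(.05,.14,.005)))
for n,b in dict(A=(190,230,160,204),B=(150,200,220,260),C=(270,308,250,292),D=(200,250,285,330)).items(): reg(*b,.09,.2,n)
im=s['color'][:,:,::-1]
a=cv2.resize(im[205:280,190:310],None,fx=6.5,fy=6.5,interpolation=2)[:, :780]
b=cv2.resize(im[215:320,385:500],None,fx=5,fy=5,interpolation=2)
cv2.imwrite('pics/cropA.png',cv2.resize(np.hstack([cv2.resize(a[:,:500],(400,400)),cv2.resize(b,(400,400))]),(800,400)))
E
```

```text
bench -0.00041120734609156884
dockbase 761 c [557.4 153.1] size [266.1 110.1] long axis deg 79.8
   z [-0.0003  0.0115  0.017 ]
dockrim 390 c [557.3 151.2] size [262.2  78.7] long axis deg 80.2
   z [0.015  0.0625 0.1187]
batt top 533 c [566.5 157. ] size [272.4  60.9] long axis deg 85.4
   z [0.0913 0.1191 0.1236]
dock all 1899 c [558.  156.8] size [273.5 110.1] long axis deg 79.8
   z [0.0071 0.0596 0.1223]
deck 1769 c [ 540.  -149.6] size [324.1 184.1] long axis deg 73.5
   z [0.0254 0.0303 0.0477]
holder 722 c [ 536.8 -125.8] size [289.1  79.7] long axis deg 79.0
   z [0.0305 0.0984 0.105 ]
robot all 5746 c [ 540.1 -152. ] size [327.8 184.3] long axis deg 73.2
   z [0.0268 0.0454 0.0999]
(array([567, 307,  50,  67,  18,  31,  23,  32,  48, 334, 223,  34,   0,
         0,   0,   0,   0]), array([0.05 , 0.055, 0.06 , 0.065, 0.07 , 0.075, 0.08 , 0.085, 0.09 ,
       0.095, 0.1  , 0.105, 0.11 , 0.115, 0.12 , 0.125, 0.13 , 0.135]))
A 528 c [702.6 297.4] size [64.9 59.2] long axis deg 64.0
   z [0.0834 0.1072 0.111 ]
B 516 c [565.2 222.6] size [402.2  53.5] long axis deg 86.2
   z [0.0782 0.1074 0.1118]
C 478 c [520.5  95.3] size [ 54. 133.] long axis deg 116.0
   z [0.0363 0.1075 0.1116]
D 527 c [481.5 163.8] size [ 62.5 286.9] long axis deg 119.7
   z [0.086  0.1075 0.1116]
```

View pics/cropA.png

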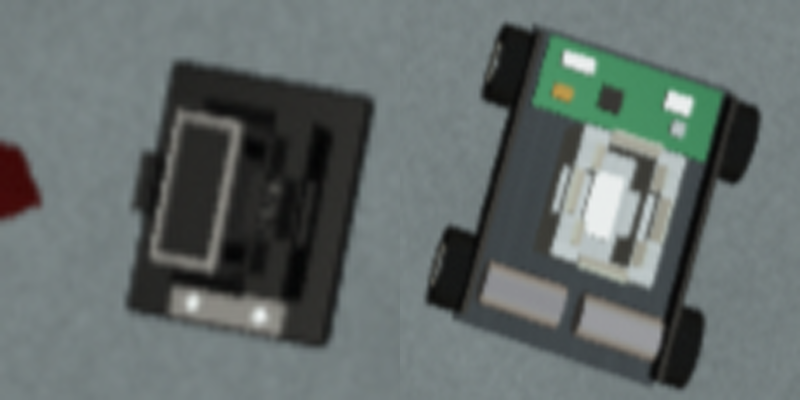

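```bash
cat >> h.py <<'E'
def seg(P,s,box,a,b,n):
    u0,u1,v0,v1=box; z=P[...,2]; m=np.zeros(z.shape,np.uint8); m[v0:v1,u0:u1]=((z>a)&(z<b)&(s['depth']>0))[v0:v1,u0:u1]
    k,l,st,_=cv2.connectedComponentsWithStats(m,connectivity=4)
    i=1+np.argmax(st[1:,4]); m=l==i
    rect(P[m],n); print('    z',np.round(np.percentile(P[m][:,2],[5,50,95]),4)); return m
E
python3 - <<'E'
from h import *
s=dict(np.load('top0.npz')); P=cloud(s)
D=(212,268,212,274); R=(385,500,215,320)
seg(P,s,D,.006,.2,'dock all');seg(P,s,D,.006,.018,'dock base');seg(P,s,D,.112,.13,'batt top')
seg(P,s,D,.085,.13,'batt+pads')
seg(P,s,R,.024,.036,'deck');seg(P,s,R,.02,.2,'rob');seg(P,s,R,.085,.13,'holder');seg(P,s,R,.094,.13,'holder top')
for n,b in dict(A=(190,230,160,204),B=(150,200,220,260),C=(270,308,250,292),D=(200,250,285,330)).items(): seg(P,s,b,.098,.2,n)
E
```

```text
dock all 1902 c [575.2 240.6] size [ 91. 110.] long axis deg 170.0
    z [0.0091 0.0602 0.1219]
dock base 759 c [575.2 240.6] size [ 91. 110.] long axis deg 170.0
    z [0.0082 0.0117 0.0155]
batt top 404 c [575.3 240.6] size [28.8 59.9] long axis deg 169.1
    z [0.1163 0.1203 0.1237]
batt+pads 599 c [575.2 240.8] size [53.  59.8] long axis deg 169.8
    z [0.0936 0.1189 0.1234]
deck 1597 c [ 521.5 -214. ] size [129.6 180.2] long axis deg 163.2
    z [0.0265 0.0297 0.0332]
rob 5734 c [ 521.6 -213.9] size [168.3 180.2] long axis deg 163.2
    z [0.0275 0.0453 0.0996]
holder 671 c [ 521.2 -213.9] size [63.2 77.8] long axis deg 163.1
    z [0.0901 0.0989 0.105 ]
holder top 607 c [ 521.2 -214. ] size [63.  77.8] long axis deg 163.1
    z [0.0955 0.0993 0.1053]
A 434 c [702.4 296.4] size [40.4 60.1] long axis deg 158.5
    z [0.0998 0.1083 0.1114]
B 399 c [575.9 366.8] size [28.6 61.6] long axis deg 112.0
    z [0.1039 0.1084 0.1119]
C 395 c [513.1 117.5] size [28.  59.7] long axis deg 144.3
    z [0.1048 0.1085 0.1117]
D 412 c [434.2 252.5] size [60.1 29.1] long axis deg 42.3
    z [0.1039 0.1083 0.1117]
```

```bash
cat >> h.py <<'E'
from scipy.spatial.transform import Rotation
def plan(x,y,z,jaw):
    "mm target of TCP, jaw axis deg -> shift in current tool axes after turn"
    from bench import arm
    o=arm.get_obs(); R=Rotation.from_rotvec(o['tcp_rot']).as_matrix(); p=np.array(o['tool_pos'])*1000
    th=np.degrees(np.arctan2(R[1,1],R[0,1])); t=(th-jaw+90)%180-90
    d=np.array([x,y,z])-p
    R2=R@Rotation.from_euler('z',t,degrees=True).as_matrix()
    print('t',round(o['time'],2),'p',p.round(1),'tilt',(R[:,2]).round(4),'jaw',round(th,2),'q',np.round(o['qpos'],2),'f',np.round(o['force'],1),'m',np.round(o['wrist_torque'],2),'w',round(o['gripper_width'],3))
    print('turn',round(t,2),'shift now-axes',(R.T@d).round(1),'after turn',(R2.T@d).round(1))
E
python3 -m jog '[[[-29.4,-7.6,0,0],[-29.4,-7.6,0,0],[-29.4,-7.6,0,0],[-29.4,-7.6,0,0],[-29.4,-7.6,0,0],[-29.4,-7.6,0,0],[-29.4,-7.6,0,0]]]' 0 35
python3 -m jog '[[[-29.4,-7.6,0,0],[-29.4,-7.6,0,0],[-29.4,-7.6,0,0],[-29.4,-7.6,0,0],[-29.4,-7.6,0,0],[-29.4,-7.6,0,0],[-29.4,-7.6,0,0],[0,0,0,-5.3],[0,0,0,-5.3],[0,0,0,-5.2]]]'
python3 -m jog '[[[0,0,0,0],[0,0,0,0]]]'
python3 - <<'E'
from h import *
plan(575.2,240.7,78,79.8)
from bench import arm
s=arm.snapshot('wrist'); np.savez('w1.npz',**s); cv2.imwrite('pics/w1.png',s['color'][:,:,::-1])
E
```

```text
time: 0.68
tool_pos: [0.4144, 0.3776, 0.2309]
tcp_rot: [-0.706, -3.061, 0.001]
force: [0.2, 0.1, 0.3]
gripper_width: 0.996
time: 1.52
tool_pos: [0.5757, 0.2398, 0.2303]
tcp_rot: [-0.275, -3.128, 0.001]
force: [-0.1, 0.0, 1.0]
gripper_width: 1.004
time: 1.68
tool_pos: [0.5752, 0.2406, 0.2308]
tcp_rot: [-0.283, -3.128, 0.0]
force: [-0.2, 0.3, 1.0]
gripper_width: 0.999
t 1.68 p [575.2 240.6 230.8] tilt [-9.e-04 -2.e-04 -1.e+00] jaw 79.65 q [0.27 0.41 0.19 1.35 0.   0.45] f [-0.2  0.3  1. ] m [-0.01  0.01  0.01] w 0.999
turn -0.15 shift now-axes [-1.000e-01  1.000e-01  1.528e+02] after turn [-1.000e-01  1.000e-01  1.528e+02]
```

View pics/w1.png

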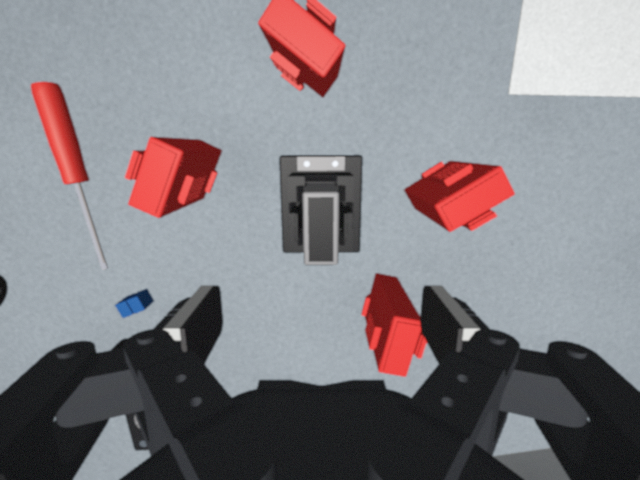

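Wrist view: battery top at (321,230), centred between the fingers (inner edges ~221 and ~423 → mid 322). Cross-check the centre with the wrist depth.

```bash
python3 - <<'E'
from h import *
s=dict(np.load('w1.npz')); P=cloud(s)
D=(270,372,140,272)
seg(P,s,D,.112,.13,'batt top');seg(P,s,D,.085,.13,'batt+pads');seg(P,s,D,.006,.018,'base');seg(P,s,D,.006,.2,'all')
E
python3 -m jog '[[[0,0,25,0],[0,0,25,0],[0,0,25,0],[0,0,25,0],[0,0,15,0],[0,0,0,0]]]'
python3 - <<'E'
from h import *
plan(575.2,240.7,78,79.8)
E
```

```text
batt top 2604 c [572.5 239.7] size [27.8 59.5] long axis deg 170.4
    z [0.1196 0.1218 0.1233]
batt+pads 2733 c [572.5 239.9] size [27.8 59.5] long axis deg 170.0
    z [0.1163 0.1218 0.1233]
base 2782 c [572.7 239.9] size [ 90.1 108.8] long axis deg 169.9
    z [0.011  0.013  0.0154]
all 8311 c [572.7 239.9] size [ 90.1 108.8] long axis deg 169.9
    z [0.0118 0.0645 0.1228]
time: 2.23
tool_pos: [0.5725, 0.2402, 0.1122]
tcp_rot: [-0.281, -3.122, 0.004]
force: [-0.2, 0.1, -0.7]
gripper_width: 0.998
t 2.23 p [572.5 240.2 112.2] tilt [-0.0069 -0.0019 -1.    ] jaw 79.72 q [ 0.27  0.46 -0.03  1.09  0.    0.45] f [-0.2  0.1 -0.7] m [0.03 0.03 0.  ] w 0.998
turn -0.08 shift now-axes [-2.8  1.1 34.2] after turn [-2.8  1.  34.2]
```

```bash
python3 -m jog '[[[0,0,15,0],[0,0,12,0],[0,0,5,0],[0,0,0,0],[0,0,0,0]]]'
python3 - <<'E'
from h import *
plan(574,240.2,78,79.8)
E
```

```text
time: 2.65
tool_pos: [0.5757, 0.241, 0.0852]
tcp_rot: [0.28, 3.128, 0.001]
force: [-0.1, 0.8, 0.8]
gripper_width: 1.001
t 2.65 p [575.7 241.   85.2] tilt [ 8.e-04  3.e-04 -1.e+00] jaw 79.78 q [ 0.27  0.48 -0.07  1.02  0.    0.45] f [-0.1  0.8  0.8] m [ 0.02 -0.03  0.04] w 1.001
turn -0.02 shift now-axes [ 1.6 -1.1  7.2] after turn [ 1.6 -1.1  7.2]
```

```bash
python3 -m jog '[[[1,-0.5,4,0],[0.5,-0.5,3,0],[0,0,0,0],[0,0,0,0],[0,0,0,0],[0,0,0,0]]]' 0.33 35
python3 - <<'E'
from h import *
plan(574,240.2,78,79.8)
E
```

```text
time: 3.15
tool_pos: [0.5739, 0.2401, 0.0776]
tcp_rot: [0.279, 3.129, 0.0]
force: [0.2, -0.5, -1.0]
gripper_width: 0.666
t 3.15 p [573.9 240.1  77.6] tilt [ 4.e-04  2.e-04 -1.e+00] jaw 79.79 q [ 0.27  0.48 -0.08  1.    0.    0.45] f [ 0.2 -0.5 -1. ] m [-0.02 -0.   -0.04] w 0.666
turn -0.01 shift now-axes [-0.1  0.1 -0.4] after turn [-0.1  0.1 -0.4]
```

```bash
python3 - <<'E'
from h import *
from bench import arm
s=arm.snapshot('wrist'); np.savez('w2.npz',**s); cv2.imwrite('pics/w2.png',s['color'][:,:,::-1])
E
```

```text
(no output)
```

View pics/w2.png

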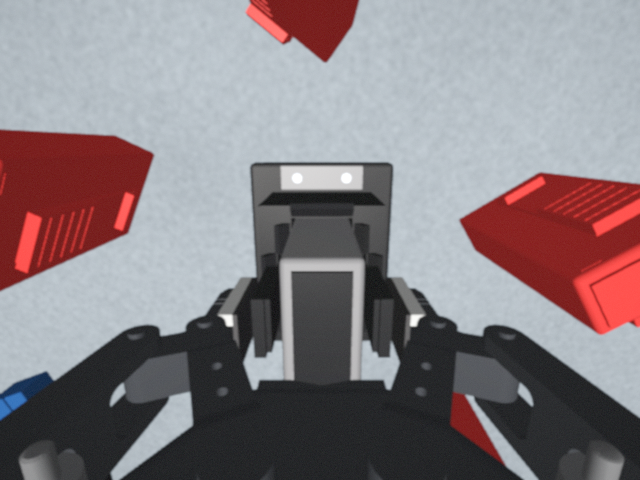

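Fingers (inner ~240/403) straddle the tabs (outer ~251/391), centred to within a pixel. Closing in steps.

```bash
python3 -m jog '[[[0,0,0,0],[0,0,0,0],[0,0,0,0],[0,0,0,0]]]' 0.42 30
python3 -m jog '[[[0,0,0,0],[0,0,0,0],[0,0,0,0],[0,0,0,0]]]' 0.47
python3 -m jog '[[[0,0,0,0],[0,0,0,0],[0,0,0,0],[0,0,0,0]]]' 0.55
python3 - <<'E'
from h import *
plan(574,240.2,78,79.8)
E
```

```text
time: 3.53
tool_pos: [0.5739, 0.2402, 0.0777]
tcp_rot: [0.279, 3.129, 0.001]
force: [-0.8, 0.0, 2.8]
gripper_width: 0.581
time: 3.87
tool_pos: [0.574, 0.2403, 0.0781]
tcp_rot: [0.279, 3.128, 0.001]
force: [-1.4, 0.9, 5.5]
gripper_width: 0.529
time: 4.2
tool_pos: [0.5741, 0.2403, 0.0792]
tcp_rot: [0.279, 3.127, 0.001]
force: [-3.4, -0.1, 12.1]
gripper_width: 0.454
t 4.2 p [574.1 240.3  79.2] tilt [ 1.8e-03  6.0e-04 -1.0e+00] jaw 79.81 q [ 0.27  0.48 -0.08  1.    0.    0.45] f [-3.4 -0.1 12.1] m [-0.08  0.71  0.04] w 0.454
turn 0.01 shift now-axes [ 0.1 -0.1  1.2] after turn [ 0.1 -0.1  1.2]
```

```bash
python3 -m jog '[[[0,0,-1,0],[0,0,0,0],[0,0,0,0],[0,0,0,0]]]' 0.6 30
python3 -m jog '[[[0,0,-0.5,0],[0,0,0,0],[0,0,0,0],[0,0,0,0]]]' 0.7
python3 - <<'E'
from h import *
plan(574,240.2,78,79.8)
E
```

```text
time: 4.53
tool_pos: [0.5741, 0.2403, 0.0797]
tcp_rot: [0.279, 3.128, 0.001]
force: [-2.2, 0.1, 9.3]
gripper_width: 0.429
time: 4.87
tool_pos: [0.5741, 0.2403, 0.0797]
tcp_rot: [0.279, 3.128, 0.001]
force: [-1.7, 0.9, 7.4]
gripper_width: 0.428
t 4.87 p [574.1 240.3  79.7] tilt [ 1.2e-03  6.0e-04 -1.0e+00] jaw 79.8 q [ 0.27  0.48 -0.08  1.01  0.    0.45] f [-1.7  0.9  7.4] m [0.05 0.34 0.05] w 0.428
turn 0.0 shift now-axes [ 0.1 -0.1  1.7] after turn [ 0.1 -0.1  1.7]
```

```bash
python3 -m jog '[[[0,0,-1,0],[0,0,-1,0],[0,0,-1,0],[0,0,0,0],[0,0,0,0]]]'
python3 -m jog '[[[0,0,-1,0],[0,0,-1,0],[0,0,-1,0],[0,0,0,0],[0,0,0,0]]]'
```

```text
time: 5.28
tool_pos: [0.5732, 0.2398, 0.081]
tcp_rot: [-0.279, -3.128, 0.001]
force: [-0.5, -0.1, -3.9]
gripper_width: 0.428
time: 5.7
tool_pos: [0.5739, 0.2401, 0.085]
tcp_rot: [0.279, 3.129, 0.0]
force: [0.6, 0.1, -3.1]
gripper_width: 0.424
```

```bash
python3 -m jog '[[[0,0,-3,0],[0,0,-6,0],[0,0,-8,0],[0,0,-10,0],[0,0,-10,0],[0,0,-10,0],[0,0,-10,0],[0,0,0,0]]]'
python3 -m jog '[[[0,0,-15,0],[0,0,-15,0],[0,0,-15,0],[0,0,-13,0],[0,0,-8,0],[0,0,-4,0],[0,0,0,0],[0,0,0,0]]]'
python3 - <<'E'
from h import *
plan(521.2,-213.9,215,73.2)
E
```

```text
time: 6.37
tool_pos: [0.5754, 0.2405, 0.1452]
tcp_rot: [0.279, 3.125, 0.003]
force: [0.4, 0.5, -3.4]
gripper_width: 0.428
time: 7.03
tool_pos: [0.5736, 0.24, 0.2112]
tcp_rot: [-0.279, -3.129, 0.0]
force: [0.2, -0.7, -3.6]
gripper_width: 0.423
t 7.03 p [573.6 240.  211.2] tilt [-6.e-04 -1.e-04 -1.e+00] jaw 79.8 q [0.27 0.41 0.14 1.3  0.   0.45] f [ 0.2 -0.7 -3.6] m [ 0.   -0.04 -0.01] w 0.423
turn 6.6 shift now-axes [ -28.9 -456.    -3.7] after turn [ -81.1 -449.6   -3.7]
```

```bash
python3 -m jog '[[[-1.6,-10,0,0],[-1.6,-20,0,0],[-1.6,-28,0,0],[-1.6,-28,0,0],[-1.6,-28,0,0],[-1.6,-28,0,0],[-1.6,-28,0,0],[-1.6,-28,0,0],[-1.6,-28,0,0],[-1.6,-28,0,0]]]'
python3 -m jog '[[[-1.6,-28,0,0],[-1.6,-28,0,0],[-1.6,-28,0,0],[-1.6,-28,0,0],[-1.6,-28,0,0],[-1.6,-28,0,0],[-1.6,-20,0,0],[-1.6,-10,0,0],[0,-4,0,0]]]'
python3 -m jog '[[[0,0,0,3],[0,0,0,2.5],[0,0,0,1.1],[0,0,0,0],[0,0,0,0],[0,0,0,0]]]'
python3 - <<'E'
from h import *
plan(521.2,-213.9,215,73.2)
from bench import arm
for n in('wrist','side','top'):
    s=arm.snapshot(n); np.savez(n+'3.npz',**s); cv2.imwrite(f'pics/{n}3.png',s['color'][:,:,::-1])
E
```

```text
time: 7.87
tool_pos: [0.5433, -0.0146, 0.2109]
tcp_rot: [-0.28, -3.128, 0.0]
force: [1.2, -0.4, -4.2]
gripper_width: 0.428
time: 8.62
tool_pos: [0.5205, -0.2157, 0.2109]
tcp_rot: [-0.283, -3.128, -0.001]
force: [0.4, -0.5, -4.4]
gripper_width: 0.426
time: 9.12
tool_pos: [0.5213, -0.2133, 0.2117]
tcp_rot: [-0.456, -3.108, -0.0]
force: [-0.2, 0.6, -4.6]
gripper_width: 0.426
t 9.12 p [ 521.3 -213.3  211.7] tilt [-1.e-04  3.e-04 -1.e+00] jaw 73.29 q [-0.53  0.3  -0.02  1.25  0.   -0.24] f [-0.2  0.6 -4.6] m [ 0.07 -0.03  0.02] w 0.426
turn 0.09 shift now-axes [-0.  -0.7 -3.3] after turn [-0.  -0.7 -3.3]
```

View pics/wrist3.png

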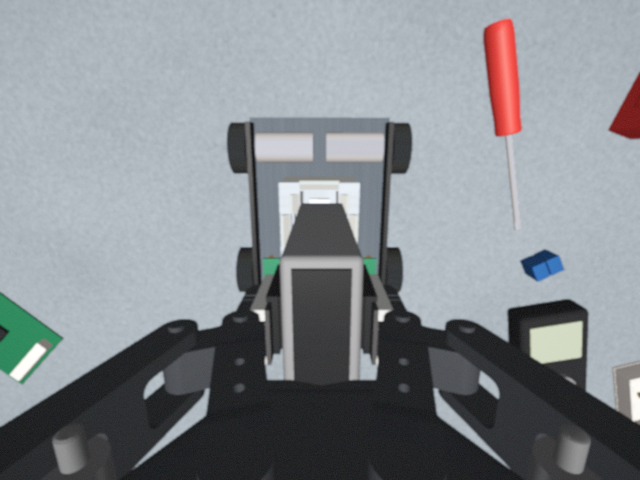

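```bash
cat >> h.py <<'E'
def local(P,c=(521.2,-213.9),yaw=-16.8):
    a=np.radians(yaw); d=P[...,:2]*1000-np.array(c)
    return d@np.array([[np.cos(a),-np.sin(a)],[np.sin(a),np.cos(a)]])
E
python3 - <<'E'
from h import *
def ext(L,m,n):
    x,y=L[m].T; print(n,m.sum(),'x',np.percentile(x,[.5,99.5]).round(1),'y',np.percentile(y,[.5,99.5]).round(1))
for n,box in(('wrist',(230,410,110,380)),('side',(200,400,150,430)),('top',(380,505,205,320))):
    s=dict(np.load(n+'3.npz')); P=cloud(s); L=local(P); z=P[...,2]
    w=np.zeros(z.shape,bool); u0,u1,v0,v1=box; w[v0:v1,u0:u1]=1; w&=s['depth']>0
    print(n); 
    for nm,a,b,k in(('deck',.026,.034,1),('holdertop',.094,.106,1),('all mid',.015,.12,1),('batt faces',.15,.235,0),('batttop',.25,.265,1)):
        m=w&(z>a)&(z<b)&(np.abs(L[...,0])<100)&(np.abs(L[...,1])<90)
        if nm[:2]=='ba': m&=(np.abs(L[...,0])<45)&(np.abs(L[...,1])<22)
        if m.sum()>20: ext(L,m,nm); print('     z',np.percentile(z[m],[2,50,98]).round(4))
E
```

```text
wrist
deck 8239 x [-90.7  58.8] y [-78.7  75. ]
     z [0.0292 0.0308 0.0328]
holdertop 2083 x [-40.3  14.6] y [-32.6  29.1]
     z [0.0965 0.1003 0.1055]
all mid 20320 x [-90.6  70.2] y [-83.1  79.7]
     z [0.0296 0.0447 0.1036]
batt faces 2457 x [-31.4 -10.7] y [-21.7  21.8]
     z [0.1552 0.2131 0.2343]
batttop 11171 x [-31.1  15.2] y [-21.2  21.2]
     z [0.2506 0.2538 0.2569]
side
deck 1996 x [-91.4  88.3] y [-86.   62.6]
     z [0.0267 0.0309 0.0336]
holdertop 1055 x [-39.8  36.8] y [-33.6  29.4]
     z [0.0946 0.0999 0.1055]
all mid 10352 x [-90.2  87.5] y [-85.9  79.1]
     z [0.0219 0.047  0.103 ]
batt faces 1780 x [-30.1  29.4] y [-21.  11.]
     z [0.1518 0.1895 0.2328]
batttop 261 x [-30.   29.2] y [-15.   21.6]
     z [0.2504 0.2536 0.2569]
top
deck 1395 x [-89.5  89.7] y [-77.6  83.8]
     z [0.0264 0.0296 0.0335]
holdertop 282 x [-38.5  38.5] y [-30.3  31.2]
     z [0.0947 0.0994 0.1051]
all mid 4432 x [-88.9  89.3] y [-80.6  83.7]
     z [0.0255 0.044  0.1009]
batt faces 190 x [-29.3  29.7] y [-8.8 21.7]
     z [0.1524 0.1914 0.2328]
batttop 72 x [-29.   30.1] y [-8.4 15.6]
     z [0.2501 0.2521 0.255 ]
```

View pics/side3.png

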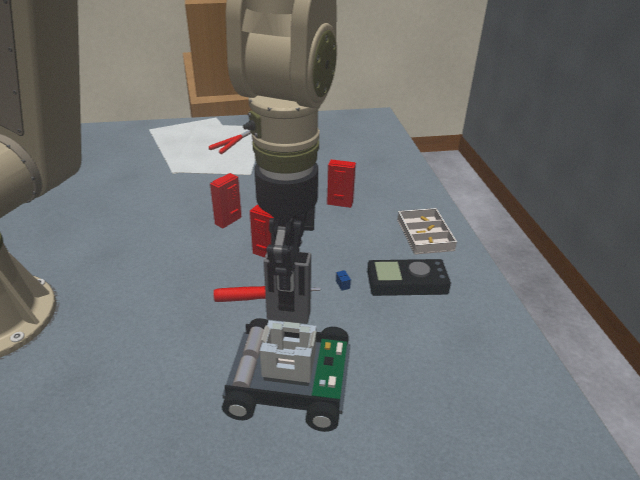

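```bash
python3 -m jog '[[[0.5,-1.2,6,0],[0,0,8,0],[0,0,8,0],[0,0,6,0],[0,0,4,0],[0,0,2,0],[0,0,0,0],[0,0,0,0]]]'
python3 -m jog '[[[0,0,2,0],[0,0,2,0],[0,0,2,0],[0,0,2,0],[0,0,0,0]]]'
```

```text
time: 9.93
tool_pos: [0.5206, -0.2149, 0.1778]
tcp_rot: [0.459, 3.108, 0.0]
force: [-0.2, -0.2, -3.1]
gripper_width: 0.425
time: 10.35
tool_pos: [0.5203, -0.2147, 0.1693]
tcp_rot: [-0.459, -3.107, -0.001]
force: [0.3, -0.1, -2.9]
gripper_width: 0.427
```

```bash
python3 -m jog '[[[0,0,1.5,0],[0,0,1.5,0],[0,0,1.5,0],[0,0,1.5,0],[0,0,0,0]]]'
```

```text
time: 10.77
tool_pos: [0.5203, -0.2147, 0.1634]
tcp_rot: [-0.459, -3.107, -0.0]
force: [0.6, 0.1, -3.1]
gripper_width: 0.425
```

```bash
for i in 1 2; do python3 -m jog '[[[0,0,1.5,0],[0,0,1.5,0],[0,0,1.5,0],[0,0,1.5,0],[0,0,0,0]]]'; done
```

```text
time: 11.18
tool_pos: [0.5203, -0.2147, 0.1574]
tcp_rot: [-0.459, -3.107, -0.0]
force: [0.2, 0.0, -3.8]
gripper_width: 0.429
time: 11.6
tool_pos: [0.5203, -0.2147, 0.1514]
tcp_rot: [-0.459, -3.107, -0.001]
force: [0.8, 0.0, -4.2]
gripper_width: 0.432
```

No contact forces. Continue in the same way.

```bash
python3 -m jog '[[[0,0,1.5,0],[0,0,1.5,0],[0,0,1.5,0],[0,0,1.5,0],[0,0,0,0]]]'; python3 -m jog '[[[0,0,1.5,0],[0,0,1.5,0],[0,0,1.5,0],[0,0,1.5,0],[0,0,0,0]]]'
```

```text
time: 12.02
tool_pos: [0.5203, -0.2147, 0.1454]
tcp_rot: [-0.459, -3.107, -0.001]
force: [-0.5, 0.5, -4.8]
gripper_width: 0.429
time: 12.43
tool_pos: [0.5203, -0.2147, 0.1394]
tcp_rot: [-0.459, -3.107, -0.001]
force: [-0.4, -0.0, -3.3]
gripper_width: 0.424
```

```bash
python3 -m jog '[[[0,0,1.5,0],[0,0,1.5,0],[0,0,1.5,0],[0,0,1.5,0],[0,0,0,0]]]'; python3 -m jog '[[[0,0,1.5,0],[0,0,1.5,0],[0,0,1.5,0],[0,0,0,0]]]'
```

```text
time: 12.85
tool_pos: [0.5203, -0.2147, 0.1333]
tcp_rot: [-0.459, -3.107, -0.001]
force: [-0.7, 0.5, -3.1]
gripper_width: 0.425
time: 13.18
tool_pos: [0.5203, -0.2147, 0.1289]
tcp_rot: [-0.459, -3.107, -0.0]
force: [-0.2, -0.3, -4.2]
gripper_width: 0.426
```

```bash
python3 -m jog '[[[0,0,1,0],[0,0,1,0],[0,0,1,0],[0,0,1,0],[0,0,0,0]]]'; python3 -m jog '[[[0,0,1,0],[0,0,1,0],[0,0,1,0],[0,0,0,0]]]';python3 -m jog '[[[0,0,1,0],[0,0,1,0],[0,0,1,0],[0,0,0,0]]]'
```

```text
time: 13.6
tool_pos: [0.5204, -0.2148, 0.125]
tcp_rot: [-0.459, -3.108, -0.0]
force: [-0.2, 0.2, -3.0]
gripper_width: 0.426
time: 13.93
tool_pos: [0.5207, -0.2149, 0.1228]
tcp_rot: [0.459, 3.107, -0.0]
force: [-1.8, 1.9, 3.4]
gripper_width: 0.426
time: 14.27
tool_pos: [0.5207, -0.2149, 0.1194]
tcp_rot: [0.459, 3.107, -0.0]
force: [-1.3, 0.4, 4.2]
gripper_width: 0.426
```

```bash
python3 -m jog '[[[0,0,1,0],[0,0,1,0],[0,0,0,0],[0,0,0,0]]]'; python3 -m jog '[[[0,0,0.7,0],[0,0,0.7,0],[0,0,0,0],[0,0,0,0]]]'
```

```text
time: 14.6
tool_pos: [0.5207, -0.2149, 0.1174]
tcp_rot: [0.459, 3.107, -0.0]
force: [-0.9, 0.9, 4.6]
gripper_width: 0.428
time: 14.93
tool_pos: [0.5207, -0.215, 0.1166]
tcp_rot: [0.459, 3.107, -0.0]
force: [-2.0, 0.2, 8.7]
gripper_width: 0.43
```

```bash
python3 -m jog '[[[0,0,0.5,0],[0,0,0.5,0],[0,0,0,0],[0,0,0,0]]]'
```

```text
time: 15.27
tool_pos: [0.5208, -0.215, 0.1165]
tcp_rot: [0.459, 3.106, -0.001]
force: [-5.1, 2.1, 14.8]
gripper_width: 0.428
```

```bash
python3 -m jog '[[[0,0,0,0],[0,0,0,0],[0,0,0,0]]]' 0.5
python3 -m jog '[[[0,0,0,0],[0,0,0,0],[0,0,0,0]]]' 0.42
python3 -m jog '[[[0,0,0,0],[0,0,0,0],[0,0,0,0]]]' 0.33
python3 - <<'E'
from h import *
plan(521.2,-213.9,215,73.2)
from bench import arm
s=arm.snapshot('wrist'); np.savez('w5.npz',**s); cv2.imwrite('pics/w5.png',s['color'][:,:,::-1])
P=cloud(s); L=local(P); m=(abs(L[...,0]+10)<15)&(abs(L[...,1])<10)&(P[...,2]>.13)&(P[...,2]<.2); print(m.sum(),np.percentile(P[m][:,2],[5,50,95]))
E
```

```text
time: 15.52
tool_pos: [0.5207, -0.215, 0.1153]
tcp_rot: [0.459, 3.107, -0.0]
force: [-3.3, 1.5, 5.8]
gripper_width: 0.499
time: 15.77
tool_pos: [0.5207, -0.215, 0.115]
tcp_rot: [0.459, 3.107, -0.0]
force: [-1.1, 0.0, 5.6]
gripper_width: 0.581
time: 16.02
tool_pos: [0.5204, -0.2148, 0.1143]
tcp_rot: [-0.459, -3.107, -0.001]
force: [-0.4, -0.6, 0.2]
gripper_width: 0.669
t 16.02 p [ 520.4 -214.8  114.3] tilt [-5.e-04  5.e-04 -1.e+00] jaw 73.2 q [-0.53  0.35 -0.19  1.03  0.   -0.24] f [-0.4 -0.6  0.2] m [-0.   -0.02  0.04] w 0.669
turn -0.0 shift now-axes [  -0.5    1.1 -100.7] after turn [  -0.5    1.1 -100.7]
7876 [0.15952722 0.16104871 0.19887345]
```

View pics/w5.png

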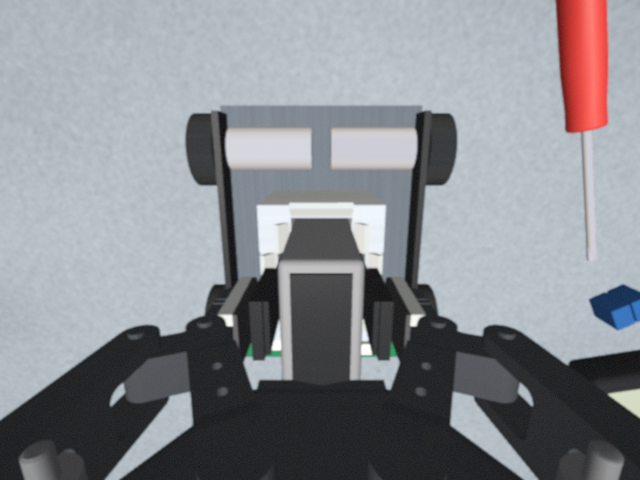

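```bash
python3 -m jog '[[[0,0,0,0],[0,0,-2,0],[0,0,-4,0],[0,0,-8,0],[0,0,-8,0],[0,0,0,0]]]' 0.2
python3 -m jog '[[[0,0,-10,0],[0,0,-20,0],[0,0,-25,0],[0,0,-25,0],[0,0,-20,0],[0,0,-10,0],[0,0,0,0],[0,0,0,0]]]' 0
python3 - <<'E'
from h import *
from bench import arm
o=arm.get_obs(); print(o['time'],o['tool_pos'],o['force'])
for n,box in(('wrist',(280,362,180,380)),('top',(380,505,205,320)),('side',(200,400,200,430))):
    s=arm.snapshot(n); np.savez(n+'6.npz',**s); P=cloud(s); L=local(P); z=P[...,2]
    m=(abs(L[...,0])<26)&(abs(L[...,1])<11)&(z>.13)&(z<.18)
    if m.sum()>5: print(n,m.sum(),np.percentile(z[m],[5,50,95]).round(4))
    m=(abs(L[...,0])<34)&(abs(L[...,1])<30)&(z>.115)&(z<.18)
    if m.sum()>5: print('   ext',np.percentile(L[m],[1,99],axis=0).round(1).tolist())
    if n=='side': cv2.imwrite('pics/side6.png',s['color'][:,:,::-1]); a=s['color'][:,:,::-1][240:440,190:390]
    if n=='wrist': b=s['color'][:,:,::-1]
cv2.imwrite('pics/end.png',np.hstack([cv2.resize(a,(400,400),interpolation=2),cv2.resize(b[80:400,160:480],(400,400))]))
E
```

```text
time: 16.57
tool_pos: [0.5217, -0.2156, 0.1393]
tcp_rot: [0.458, 3.104, -0.002]
force: [0.9, -0.8, 0.3]
gripper_width: 0.799
time: 17.23
tool_pos: [0.5207, -0.2149, 0.2469]
tcp_rot: [0.459, 3.107, -0.0]
force: [-0.6, 0.4, -0.6]
gripper_width: 1.001
17.2333 [ 0.52065565 -0.21492149  0.24691572] [-0.55729675  0.37563635 -0.62726903]
wrist 2088 [0.1589 0.1605 0.1616]
   ext [[-31.3, -26.4], [26.7, 22.9]]
top 134 [0.1559 0.1593 0.1619]
   ext [[-29.5, -23.1], [8.9, 25.8]]
side 367 [0.1591 0.1607 0.1622]
   ext [[-29.7, -28.3], [28.9, 22.4]]
```

View pics/end.png

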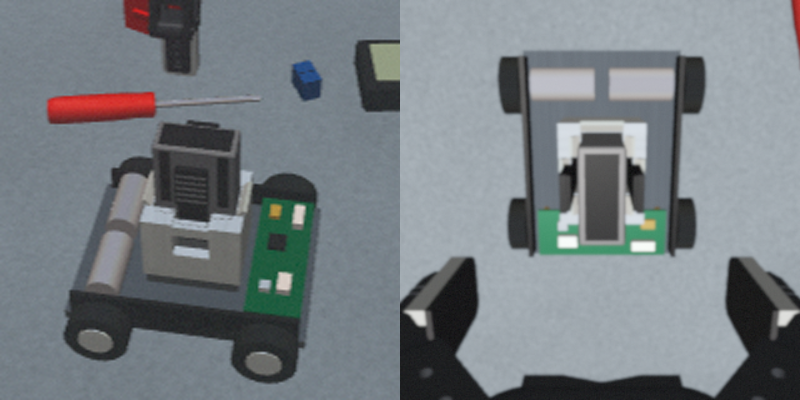

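```bash
python3 - <<'E'
from bench import arm
print(arm.finish_job(), arm.get_obs()['time'])
E
```

```text
the job is handed in; nothing more can be done
the job is handed in; nothing more can be done
```

The battery is out of the dock and pushed fully home in the holder. All checks indicate it is latched with both tabs out. I handed the job in at about 17 s of the 59 s allowed.

- **Release and carry:** I pinched both tabs to their stops with a 30 N grip. The battery came out carrying only its own weight of about 3.5 N, so it was not tugged while latched. I carried it above the red look-alikes.
- **Insertion:** I lowered it in small steps and felt the sprung plate at about 7–8 mm above the floor, then the hard floor. The load on the holder was about 18 N, below the 25 N limit. I opened the fingers in stages and backed off upward.
- **Last checks:**
  - The battery top reads 159–161 mm, as expected for a floor at about 49.5 mm plus the 1.5 mm rise to the catches. Unlatched, it would stand at about 165 mm or higher.
  - The tabs measure about 49–51 mm across, so they are sprung out.
  - The battery stands upright and the gripper touches nothing.
  - The screwdriver, terminal block and meter were never touched.
- **Disagreements:**
  - The top and wrist cameras differed by up to 2.7 mm on the dock, so I used the mean.
  - My first floor estimate, from the middle of the holder rim's height, was about 5 mm lower than the floor I felt. The rim's top edge, at about 105 mm, agrees with the felt value.

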